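# Blank off the ports of a fermenter lid

### The arm

A 6-joint arm with a two-finger parallel gripper is mounted at the origin on the work surface. World frame = base frame: x ahead of the robot, y to its left, z up, the work surface at z = 0. Lengths are in m, angles in rad, forces in N, time in s.
With the tool pointing down it reaches from about 0.25 to 0.775 m from the base axis. Payload 4 kg.
Tool frame: the origin (TCP) lies midway between the tips of the shut fingers; the grasp point (between the pads) lies 19 mm behind it; z points along the fingers, y is the line along which they close (so a half turn about z gives the same grasp; the last joint's range is limited). The gripper opens to 94 mm and grips with 3 to 60 N. Pads are 16 mm wide; open, the fingers measure 119 mm over their backs; the gripper's body (75 mm by 177 mm) begins 78 mm behind the grasp point.
Start: joints at [-1.391, 0.087, 1.371, -0, 1.684, -0.103], TCP at [0.153, -0.528, 0.206] pointing down, gripper open.
Joint ranges: [-3.1, 3.1], [-0.76, 2.03], [0.27, 2.55], [-1.08, 4.22], [0.17, 2.65], [-2.57, 2.57]. Speed limits (rad/s): [2.79, 2.79, 3.14, 3.14, 3.14, 3.14].

### API

Orientations are given as [roll, pitch, yaw] about the fixed x, y, z axes, in that order (R = Rz(yaw) Ry(pitch) Rx(roll)).
In Python, from bench import robot gives the robot as it stands.
- The arm moves only by the tool servo_tool, never from a script. Its argument "moves" is a list of rows, each a list of 5 numbers: the shift along the tool's x, y, z in units of 25 mm (1.0 is 25 mm), then the turn about the tool's z in units of 6 degrees (1.0 is 6 degrees), then the closure, from 0 (fully open) to 1 (shut). In form: [[dx, dy, dz, yaw, gripper], ...]. A call has 1 to 10 rows; each row is the pose to reach, as a shift and turn from the pose commanded when the call began, along the tool's axes at that moment; what a row does not reach only later rows make up. A row lasts 1/12 s, in which the tool goes at most 41.7 mm and 7.16 degrees, less where a joint would pass 70% of its speed; a pose out of reach is approached as far as the arm can. A call with a gripper value outside its range is refused whole. The fingers move at their own pace and stop on an object; the grip force is fixed at half the most. Time passes only in rows, so rows that repeat a pose let the fingers close. It gives the time, the measured TCP pose, the force, the opening and the grip force at its end, in the units of the state.
- robot.get_obs(): the state, without advancing time (a new reading comes with each control period).
- robot.snapshot(name): name is "scene" or "top" or "wrist"; returns a dict with "image" (420x560x3 uint8, blue, green, red), "fx", "fy", "cx", "cy" (pixels), "k1" (the pictures are not rectified: a ray, as slopes to the right and down, at radius r is drawn at 1 + k1 r^2 times it, then the intrinsics apply), "eye" and "orientation" of the camera in the world; the wrist camera has in their place "T_tool_cam" (4x4, takes a point from camera to tool coordinates, whose origin is the TCP and whose axes are the flange's). Camera axes: x right, y down, z forward; pixel columns grow to the right and rows downward; lengths in m; the calibration is good to about 2 mm. A picture is of the moment at which its call begins: read the wrist's pose just before it. There is no depth.
- robot.close_job(): hands the job in; it is judged then, once.
The state is a dict: "time": time; "joint_positions": joint angles; "qvel": joint speeds; "joint_torque": joint torques, N m; "tool_pos": TCP position; "ee_rot": TCP orientation; "wrist_force": force on the tool from outside, world axes, zero at the start; "wrist_torque": the same for the moment, N m; "width": finger opening in m; "finger_force": force on a finger pad.
Only numpy, scipy, OpenCV 4.12 (cv2) and the standard library are available. Lean on these libraries where they do the work, as an engineer would, in place of code of your own. Each camera call takes 0.05 s, during which the arm holds its last target. There are 200 camera calls.

### The job

The fermenter lid has been washed and lies on the bench: take the stack of blanking caps apart and set each cap flat and centred on the open port of its own diameter, gasket side down, so that all four ports are covered and ready to be clamped. Put the caps down rather than dropping them, and leave the glass sample jar standing where it is.

Things in the scene. Friction and masses are not known exactly. Their poses are not given: they have to be found in the camera images.
- cap_64: the largest blanking cap: a solid steel disc 64 mm in diameter, 15 mm thick in all (lowest 3 mm: black rubber gasket, 1 mm smaller all round; top 2.5 mm: bevel), gasket down; at the start it lies at the bottom of the stack, on a white board 12 mm thick. Origin: centre of its underside; z up; yaw means nothing.
- cap_50: the second largest blanking cap: a solid steel disc 50.5 mm in diameter, 15 mm thick in all (lowest 3 mm: black rubber gasket, 1 mm smaller all round; top 2.5 mm: bevel), gasket down; at the start it lies on the largest cap. Origin: centre of its underside; z up; yaw means nothing.
- cap_34: the second smallest blanking cap: a solid steel disc 34 mm in diameter, 15 mm thick in all (lowest 3 mm: black rubber gasket, 1 mm smaller all round; top 2.5 mm: bevel), gasket down; at the start it lies on the second largest cap. Origin: centre of its underside; z up; yaw means nothing.
- cap_25: the smallest blanking cap: a solid steel disc 25 mm in diameter, 15 mm thick in all (lowest 3 mm: black rubber gasket, 1 mm smaller all round; top 2.5 mm: bevel), gasket down; at the start it lies on top of the stack. Origin: centre of its underside; z up; yaw means nothing.
- port_64: the largest open port of the tank lid: a fixed upright steel ferrule, on top a flat round flange 64 mm in diameter with an open bore of 48 mm. Origin: centre of its foot on the lid, 25 mm above the bench; the flange's face, where the cap belongs, is 36 mm above this origin; z up.
- port_50: the second largest open port of the tank lid: a fixed upright steel ferrule, on top a flat round flange 50.5 mm in diameter with an open bore of 35 mm. Origin: centre of its foot on the lid, 25 mm above the bench; the flange's face, where the cap belongs, is 46 mm above this origin; z up.
- port_34: the second smallest open port of the tank lid: a fixed upright steel ferrule, on top a flat round flange 34 mm in diameter with an open bore of 16 mm. Origin: centre of its foot on the lid, 25 mm above the bench; the flange's face, where the cap belongs, is 54 mm above this origin; z up.
- port_25: the smallest open port of the tank lid: a fixed upright steel ferrule, on top a flat round flange 25 mm in diameter with an open bore of 8 mm. Origin: centre of its foot on the lid, 25 mm above the bench; the flange's face, where the cap belongs, is 42 mm above this origin; z up.
- sample_jar: an empty glass sample jar, standing loose on the bench at the far side between lid and stack: 160 mm tall, tube 38 mm across, on a white foot 68 mm across. Origin: centre of its underside; z up.
- tank_lid: the fixed steel tank lid, a disc 340 mm across with its flat top 25 mm above the bench. It carries the four ports, each about 92 mm from its centre and 130 mm from the next, a fixed relief valve at its centre (38 mm across, up to 102 mm above the bench) and two bar handles at its edge (up to 51 mm above the bench). Origin: centre of its underside; z up; the handles lie along +x and -x.
Not all that is in view belongs to the job. What is shaped like the cap_34 but orange or purple is not meant.

How it is judged:
At the end, for the whole second after the job is handed in: Each of the four caps lies released and at rest on the port of its own diameter: centre within 8 mm of the port's axis, underside on the flange's face (within 3 to 4 mm of its height), level within 0.08 rad (horizontal distance between cap_64 and port_64 below 0.008 m and z of cap_64 in the frame of port_64 between 0.033 and 0.04 m and angle between each of cap_64, cap_50, cap_34, cap_25's own z axis and vertical below 0.08 rad and linear speed of each of cap_64, cap_50, cap_34, cap_25 below 0.01 m/s and contact force between each of cap_64, cap_50, cap_34, cap_25 and the fingers below 0.05 N and horizontal distance between cap_50 and port_50 below 0.008 m and z of cap_50 in the frame of port_50 between 0.043 and 0.05 m and horizontal distance between cap_34 and port_34 below 0.008 m and z of cap_34 in the frame of port_34 between 0.051 and 0.058 m and horizontal distance between cap_25 and port_25 below 0.008 m and z of cap_25 in the frame of port_25 between 0.039 and 0.046 m); the robot touches nothing.
It fails at once if the largest cap is dropped onto its port (it comes down on it faster than 0.7 m/s, as from more than about 25 mm) (horizontal distance between cap_64 and port_64 below 0.032 m and z of cap_64 in the frame of port_64 between 0.026 and 0.048 m and linear speed of cap_64 above 0.7 m/s).
It fails at once if the second largest cap is dropped onto its port (it comes down on it faster than 0.7 m/s, as from more than about 25 mm) (horizontal distance between cap_50 and port_50 below 0.02525 m and z of cap_50 in the frame of port_50 between 0.036 and 0.058 m and linear speed of cap_50 above 0.7 m/s).
It fails at once if the second smallest cap is dropped onto its port (it comes down on it faster than 0.7 m/s, as from more than about 25 mm) (horizontal distance between cap_34 and port_34 below 0.017 m and z of cap_34 in the frame of port_34 between 0.044 and 0.066 m and linear speed of cap_34 above 0.7 m/s).
It fails at once if the smallest cap is dropped onto its port (it comes down on it faster than 0.7 m/s, as from more than about 25 mm) (horizontal distance between cap_25 and port_25 below 0.0125 m and z of cap_25 in the frame of port_25 between 0.032 and 0.054 m and linear speed of cap_25 above 0.7 m/s).
It fails at once if the glass sample jar is knocked over or shoved more than 40 mm (angle between sample_jar's own z axis and vertical above 0.5 rad or distance of sample_jar from where it was at the start of the episode above 0.04 m).
It also fails if it takes over 115 s, if anything falls off the work surface, if the arm or the gripper's body presses on something with over 40 N, if the wrist force passes 120 N, or if a joint passes its speed limit or range.

## Working session

There is one attempt and no reset: what is moved stays moved. The work goes in short steps, Python scripts to look and compute and a tool call to move; the robot and the scene stay as the last step left them, time stands still between calls to the robot, and variables do not carry over. Pictures are saved under pics/ and viewed, at most 14 in all, crops included, and the job is handed in when it is done.

Besides the shell and the picture viewer there is one more tool, called after "Call:" by a JSON object that holds its "op" and its "data". servo_tool: Moves the arm, as the interface text tells. Its arguments: {"type":"object","properties":{"moves":{"type":"array"}},"required":["moves"]}

```bash
ls; mkdir -p pics; cat > h.py <<'E'
import numpy as np, cv2
from bench import robot
from scipy.spatial.transform import Rotation as R
def cam(s, obs=None):
    if 'eye' in s:
        o=np.array(s['orientation'],float)
        M=o if o.shape==(3,3) else R.from_euler('xyz',o).as_matrix()
        return np.array(s['eye'],float),M
    T=np.array(s['T_tool_cam']); Rt=R.from_euler('xyz',obs['ee_rot']).as_matrix()
    return Rt@T[:3,3]+np.array(obs['tool_pos']), Rt@T[:3,:3]
def ray(s,uv,obs=None):
    e,M=cam(s,obs)
    d=np.array([(uv[0]-s['cx'])/s['fx'],(uv[1]-s['cy'])/s['fy']]); u=d.copy()
    for _ in range(20): u=d/(1+s['k1']*(u@u))
    return e,M@np.array([u[0],u[1],1.])
def onz(s,uv,z,obs=None):
    e,d=ray(s,uv,obs); return e+d*(z-e[2])/d[2]
def proj(s,p,obs=None):
    e,M=cam(s,obs); q=M.T@(np.asarray(p)-e); u=q[:2]/q[2]; u=u*(1+s['k1']*(u@u))
    return np.array([u[0]*s['fx']+s['cx'],u[1]*s['fy']+s['cy']])
E
python3 - <<'E'
from h import *
o=robot.get_obs(); print(o)
for n in ('scene','top'):
    s=robot.snapshot(n); cv2.imwrite(f'pics/{n}0.png',s['image']); print({k:v for k,v in s.items() if k!='image'})
E
```

```text
pics
{'time': 0.0, 'joint_positions': array([-1.39109947e+00,  8.79682551e-02,  1.37225455e+00, -3.51287343e-08,
        1.68361736e+00, -1.03098821e-01]), 'qvel': array([ 0.0011133 , -0.00056604, -0.00019779,  0.00092454,  0.00146789,
       -0.00186143]), 'joint_torque': array([ 2.44951502e-05, -3.40185213e+01, -3.02424538e+01,  7.17397872e-02,
        3.31868045e-02, -1.74907400e-04]), 'tool_pos': array([ 0.15336859, -0.52760228,  0.20429681]), 'ee_rot': array([-3.13935707e+00, -2.31270797e-04,  2.82795412e-01]), 'wrist_force': array([ 0.77951494, -0.40683279, -0.31410281]), 'wrist_torque': array([ 0.03447763,  0.03142694, -0.01960758]), 'finger_force': 0.0, 'width': 0.09419058992547213}
{'fx': 505.9313847096691, 'fy': 505.9313847096691, 'cx': 279.1649843347654, 'cy': 214.6306777604421, 'k1': -0.0933201450854963, 'eye': array([1.13428245, 0.44221238, 0.78379099]), 'orientation': array([-2.38474455,  0.02036501,  2.20517024])}
{'fx': 546.4700236229844, 'fy': 546.4700236229844, 'cx': 283.68195353079705, 'cy': 209.7620158333462, 'k1': -0.18961222999630326, 'eye': array([ 0.36145734, -0.00231763,  1.1162749 ]), 'orientation': array([-2.90342090e+00, -1.52215612e-03, -1.56658495e+00])}
```

View pics/top0.png

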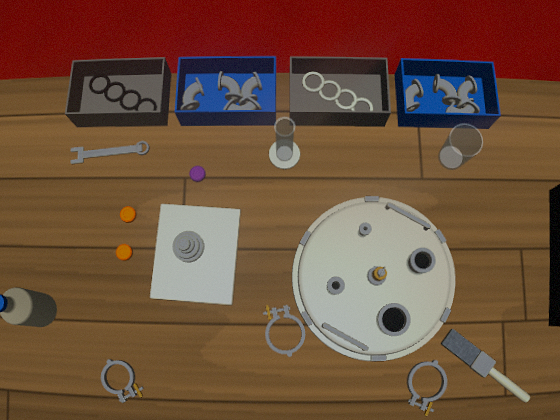

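View pics/scene0.png

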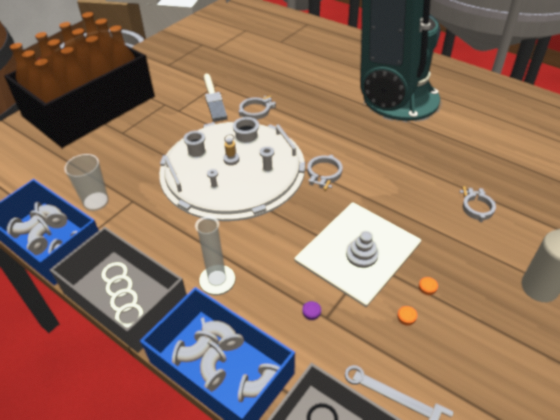

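The top view shows the stack at (188,246) and the ports: 25 at (365,229), 34 at (336,285), 50 at (422,261) and 64 at (393,319). The jar foot is at (285,154). The scene view agrees, with the stack at (363,245) and the jar at (215,275).

```bash
python3 - <<'E'
from h import *
s=robot.snapshot('top'); im=s['image']
C={'p25':(365,229,.067),'p34':(336,285,.079),'p50':(422,261,.071),'p64':(393,319,.061),'stack':(188,246,.072),'jar':(285,154,.0)}
t=[]
for k,(u,v,z) in C.items():
    print(k,onz(s,(u,v),z).round(4)); r=24
    t.append(cv2.resize(im[v-r:v+r,u-r:u+r],(264,264),interpolation=cv2.INTER_CUBIC))
cv2.imwrite('pics/crop1.png',np.vstack([np.hstack(t[:3]),np.hstack(t[3:])]))
w=robot.snapshot('wrist'); print(w['T_tool_cam'],w['fx'],w['k1'],w['cx'],w['cy'])
E
```

```text
p25 [ 0.578  -0.1631  0.067 ]
p34 [ 0.4666 -0.1029  0.079 ]
p50 [ 0.5135 -0.2733  0.071 ]
p64 [ 0.4023 -0.2141  0.061 ]
stack [0.5415 0.1832 0.072 ]
jar [ 0.7564 -0.0052  0.    ]
[[ 3.01758243e-04 -9.57803629e-01 -2.87423237e-01  8.45081097e-02]
 [ 9.99999813e-01  4.41791784e-04 -4.22344378e-04  5.57237284e-04]
 [ 5.31504203e-04 -2.87423055e-01  9.57803584e-01 -1.79165329e-01]
 [ 0.00000000e+00  0.00000000e+00  0.00000000e+00  1.00000000e+00]] 307.0519414549053 0.023191408231089276 279.8555820570236 205.78006236800158
```

View pics/crop1.png

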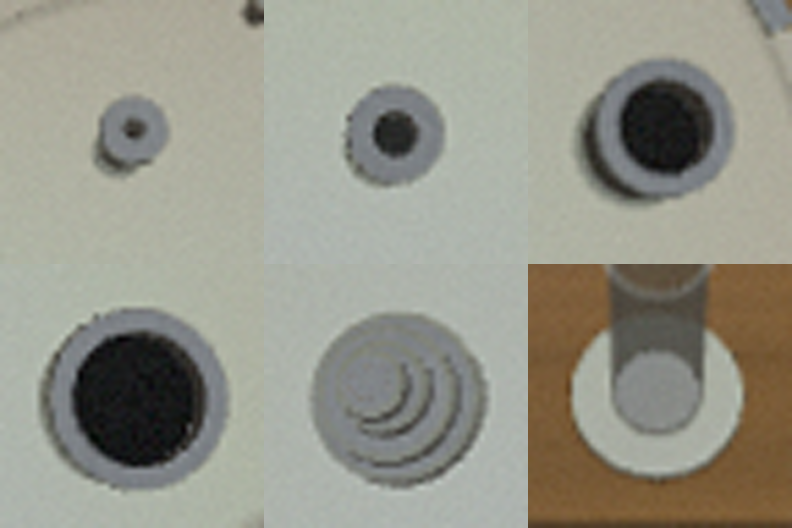

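Call:
{"op": "servo_tool", "data": {"moves": [[0.6,-0.5,-0.3,0.3,0],[2,-1.5,-0.8,0.8,0],[3.3,-2.5,-1.2,1.2,0],[4.6,-3.5,-1.5,1.6,0],[5.9,-4.5,-1.8,2,0],[7.2,-5.5,-1.8,2.4,0],[8.5,-6.5,-1.8,2.7,0],[9.8,-7.5,-1.8,2.7,0],[11.1,-8.5,-1.8,2.7,0],[12,-9.3,-1.8,2.7,0]]}}

```text
time: 1.03
tool_pos: [0.3779, -0.2185, 0.2505]
ee_rot: [-3.141, -0.001, 0.002]
wrist_force: [0.1, 0.1, 0.5]
width: 0.0938
finger_force: 0.0
```

Call:
{"op": "servo_tool", "data": {"moves": [[0.7,0.6,0,0,0],[0.9,0.8,0,0,0],[0.9,0.8,0,0,0],[0.9,0.8,0,0,0]]}}

```text
time: 1.37
tool_pos: [0.3985, -0.2416, 0.2499]
ee_rot: [-3.141, 0.002, -0.001]
wrist_force: [-0.4, 0.1, 0.5]
width: 0.0938
finger_force: 0.0
```

```bash
python3 - <<'E'
from h import *
o=robot.get_obs(); s=robot.snapshot('wrist'); print(o['tool_pos'],o['ee_rot'],o['time'],o['wrist_force'])
np.save('w1.npy',s,allow_pickle=True); np.save('o1.npy',o,allow_pickle=True)
im=s['image'].copy()
t=robot.snapshot('top')
P={}
for k,uv,z in (('p25',(364.8,228.05),.067),('p34',(335.8,284.95),.079),('p50',(422.6,259.9),.071),('p64',(393.7,319.1),.061),('c25',(183.4,243.75),.072),('c64',(188.2,246.2),.02)):
    P[k]=onz(t,uv,z); q=proj(s,P[k],o); print(k,P[k].round(4),q.round(1)); cv2.circle(im,tuple(np.int32(q.round())),1,(0,0,255),-1)
c=(P['p25']+P['p34']+P['p50']+P['p64'])/4; print(c,[np.linalg.norm((P[k]-c)[:2]).round(4) for k in ('p25','p34','p64','p50')],[np.linalg.norm((P[a]-P[b])[:2]).round(4) for a,b in (('p25','p34'),('p34','p64'),('p64','p50'),('p50','p25'))])
cv2.imwrite('pics/w1.png',im)
E
```

```text
[ 0.39853269 -0.24163272  0.24993698] [-3.14071372e+00  1.68417677e-03 -1.26259234e-03] 1.3667 [-0.35308663  0.1316064   0.46806013]
p25 [ 0.5799 -0.1627  0.067 ] [202.8  14.1]
p34 [ 0.4667 -0.1025  0.079 ] [153.4 128.6]
p50 [ 0.5157 -0.2746  0.071 ] [310.2  81.5]
p64 [ 0.4021 -0.2155  0.061 ] [258.4 182.5]
c25 [0.5459 0.1925 0.072 ] [-150.9   44.4]
c64 [0.5501 0.192  0.02  ] [-90.6  50.6]
[ 0.49109307 -0.18883699  0.0695    ] [np.float64(0.0925), np.float64(0.0897), np.float64(0.0929), np.float64(0.0893)] [np.float64(0.1282), np.float64(0.1302), np.float64(0.1281), np.float64(0.129)]
```

View pics/w1.png

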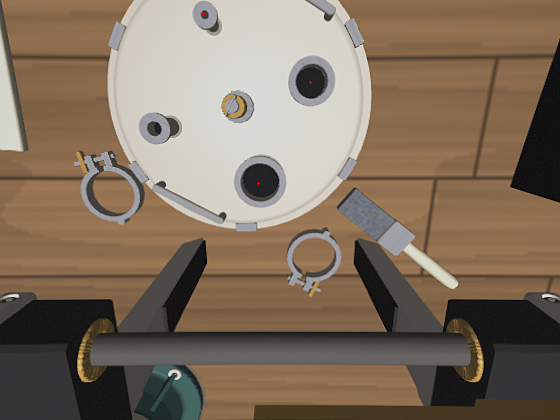

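The marks from the top view fall within about 2 px of the port bores, p64 at (259,182) and p50 at (312,81). The ports are therefore good to about 2 mm. Next I go to the stack.

Call:
{"op": "servo_tool", "data": {"moves": [[0.3,-0.7,0.2,0,0],[0.7,-2,0.4,0,0],[1.1,-3.6,0.6,0,0],[1.5,-5.2,0.8,0,0],[1.9,-6.8,1,0,0],[2.3,-8.4,1.2,0,0],[2.7,-10,1.4,0,0],[3.1,-11.6,1.6,0,0],[3.4,-13.2,1.8,0,0],[3.6,-14.8,2,0,0]]}}

```text
time: 2.3
tool_pos: [0.4892, 0.1298, 0.2005]
ee_rot: [3.141, -0.001, -0.002]
wrist_force: [0.8, 0.6, -0.1]
width: 0.0942
finger_force: 0.0
```

Call:
{"op": "servo_tool", "data": {"moves": [[0,-1.3,0,0,0],[0,-2.1,0,0,0.2],[0,-2.5,0,0,0.3],[0,-2.5,0,0,0.3],[0,-2.5,0,0,0.3]]}}

```text
time: 2.72
tool_pos: [0.4892, 0.1902, 0.2006]
ee_rot: [3.141, -0.0, -0.001]
wrist_force: [-0.7, -0.1, 0.3]
width: 0.0707
finger_force: 0.0
```

```bash
python3 - <<'E'
from h import *
# refine ports from wrist view 1
s=np.load('w1.npy',allow_pickle=True).item(); o=np.load('o1.npy',allow_pickle=True).item()
g=cv2.cvtColor(s['image'],cv2.COLOR_BGR2GRAY)
for k,(u,v),z,r in (('p25',(204,14),.067,7),('p34',(154,128),.079,14),('p50',(311,81),.071,22),('p64',(259,182),.061,26)):
    m=np.zeros_like(g); cv2.circle(m,(u,v),r,255,-1); b=((g<75)&(m>0)).astype(np.uint8)
    M=cv2.moments(b,True); c=(M['m10']/M['m00'],M['m01']/M['m00']); print(k,np.round(c,1),M['m00'],onz(s,c,z,o).round(4))
o=robot.get_obs(); s=robot.snapshot('wrist'); print(o['tool_pos'],o['ee_rot'],o['time'],o['width'])
np.save('w2.npy',s,allow_pickle=True); np.save('o2.npy',o,allow_pickle=True)
for p in ([.5459,.1925,.072],[.55,.192,.02]): print(proj(s,p,o))
q=np.int32(proj(s,[.548,.192,.04],o)); im=s['image'][max(q[1]-70,0):q[1]+70,max(q[0]-80,0):q[0]+80]; print(max(q[0]-80,0),max(q[1]-70,0))
cv2.imwrite('pics/w2.png',cv2.resize(im,None,fx=4,fy=4,interpolation=cv2.INTER_CUBIC))
E
```

```text
p25 [204.4  14.5] 40.0 [ 0.5796 -0.1644  0.067 ]
p34 [154.  128.3] 149.0 [ 0.467  -0.1032  0.079 ]
p50 [311.   80.9] 817.0 [ 0.5163 -0.2755  0.071 ]
p64 [259.7 181.9] 1109.0 [ 0.4028 -0.2172  0.061 ]
[0.48918146 0.19020839 0.20058156] [ 3.14058560e+00 -1.34061480e-04 -7.43385078e-04] 2.7167 0.07070226047809303
[277.06331796 143.1210859 ]
[277.85610594 135.26730526]
197 68
```

View pics/w2.png

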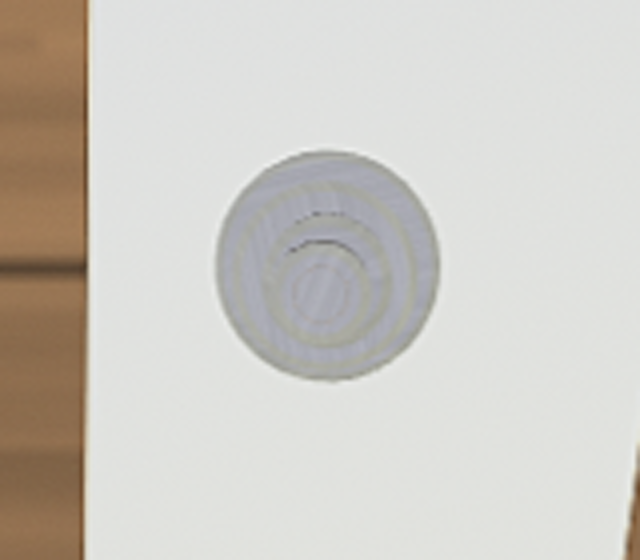

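The close-up shows the four caps nested, with cap64's centre near pixel (278.6,133.9) and cap25's top at (277.4,140.7).

```bash
python3 - <<'E'
from h import *
s=np.load('w2.npy',allow_pickle=True).item(); o=np.load('o2.npy',allow_pickle=True).item()
for k,c,z in (('25',(322.5,291),.0705),('34',(325,280),.055),('50',(326,273),.04),('64',(328,265.5),.023)):
    print(k,onz(s,(c[0]/4-.4+197,c[1]/4-.4+68),z,o).round(4))
E
```

```text
25 [0.5485 0.1923 0.0705]
34 [0.55   0.1918 0.055 ]
50 [0.5507 0.1916 0.04  ]
64 [0.5516 0.1911 0.023 ]
```

Call:
{"op": "servo_tool", "data": {"moves": [[0.8,0,0.6,0,0.4],[1.8,0,1.8,0,0.4],[2.4,-0.1,3.2,0,0.4],[2.4,-0.1,4.4,0,0.4],[2.4,-0.1,5.2,0,0.4],[2.4,-0.1,5.6,0,0.4],[2.4,-0.1,5.6,0,0.4],[2.4,-0.1,5.6,0,0.4]]}}

```text
time: 3.43
tool_pos: [0.5496, 0.1927, 0.0612]
ee_rot: [3.141, -0.001, -0.002]
wrist_force: [-0.1, 0.3, 0.5]
width: 0.0563
finger_force: 0.0
```

Call:
{"op": "servo_tool", "data": {"moves": [[0,0,0,0,0.6],[0,0,0,0,0.7],[0,0,0,0,1],[0,0,0,0,1],[0,0,0,0,1],[0,0,0,0,1]]}}

```text
time: 3.93
tool_pos: [0.5495, 0.194, 0.0612]
ee_rot: [-3.142, -0.001, 0.0]
wrist_force: [-0.9, -0.7, 2.1]
width: 0.0242
finger_force: 30.0
```

Call:
{"op": "servo_tool", "data": {"moves": [[0,0,-0.4,0,1],[0,0,-1.2,0,1],[0,0.4,-2,0,1],[0.2,1.4,-2.4,0,1],[0.4,2.8,-2.4,0,1],[0.6,4.3,-2.4,0,1],[0.8,5.8,-2.4,0,1],[1,7.3,-2.4,0,1],[1.1,8.8,-2.4,0,1],[1.2,10.3,-2.4,0,1]]}}

```text
time: 4.77
tool_pos: [0.5792, -0.0654, 0.1212]
ee_rot: [3.141, -0.001, 0.0]
wrist_force: [0.1, 0.3, -0.2]
width: 0.0243
finger_force: 30.0
```

Call:
{"op": "servo_tool", "data": {"moves": [[0,1.4,0,0,1],[0,2.6,0,0,1],[0,3.5,0,0,1],[0,4,0,0,1],[0,4,0,0,1],[0,4,0,0,1]]}}

```text
time: 5.27
tool_pos: [0.5792, -0.1633, 0.1206]
ee_rot: [-3.141, -0.0, -0.001]
wrist_force: [0.1, 1.0, -0.8]
width: 0.0243
finger_force: 30.0
```

```bash
python3 - <<'E'
from h import *
o=robot.get_obs(); s=robot.snapshot('wrist'); print(o['tool_pos'],o['ee_rot'],o['width'])
np.save('w3.npy',s,allow_pickle=True); np.save('o3.npy',o,allow_pickle=True)
t=o['tool_pos']; print(proj(s,[t[0],t[1],t[2]],o), proj(s,[.5797,-.1636,.067],o))
q=np.int32(proj(s,t,o)); x,y=max(q[0]-100,0),max(q[1]-95,0); print(x,y)
cv2.imwrite('pics/w3.png',cv2.resize(s['image'][y:y+150,x:x+200],None,fx=4,fy=4,interpolation=cv2.INTER_CUBIC))
E
```

```text
[ 0.5791882  -0.16330617  0.1205905 ] [-3.14060502e+00 -9.98471111e-06 -5.83415323e-04] 0.024286967873164093
[279.30219232 252.1130764 ] [279.87259835 222.74345598]
179 157
```

View pics/w3.png

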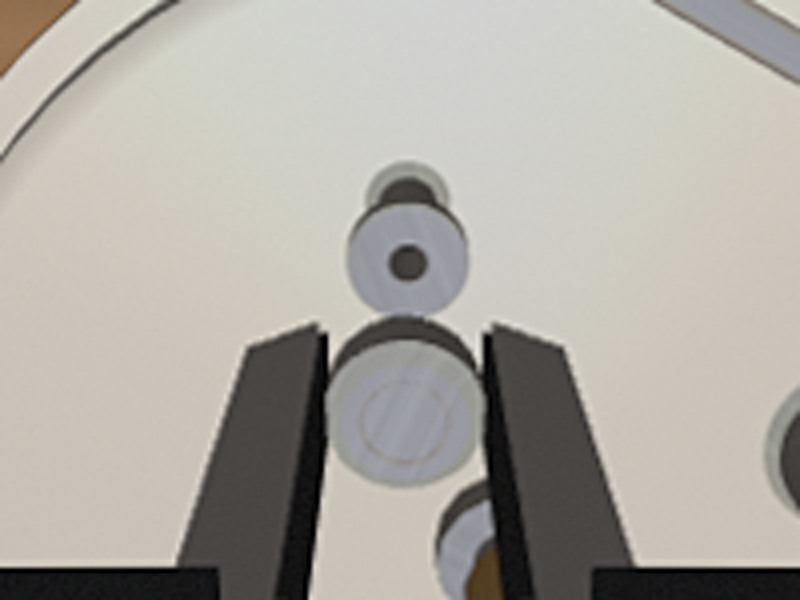

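The cap's top is at (280.4,260.1) and the port bore at (280.6,222.5).

```bash
cat >> h.py <<'E'
def rel(n,uvcap,zcap,uvport,zport,x,y,f=4):
    s=np.load(f'w{n}.npy',allow_pickle=True).item(); o=np.load(f'o{n}.npy',allow_pickle=True).item()
    g=lambda c,z: onz(s,(x+c[0]/f-.4,y+c[1]/f-.4),z,o)
    a,b=g(uvcap,zcap),g(uvport,zport); print('cap',a.round(4),'port',b.round(4),'d units x,y',((b-a)[:2]/.025*[1,-1]).round(3)); 
E
python3 -c "
from h import *
rel(3,(407,414),.130,(408,261.5),.067,179,157)"
```

```text
cap [ 0.5783 -0.164   0.13  ] port [ 0.5804 -0.1642  0.067 ] d units x,y [0.081 0.008]
```

Call:
{"op": "servo_tool", "data": {"moves": [[0.08,0,0.4,0,1],[0.08,0,1,0,1],[0.08,0,1.5,0,1],[0.08,0,1.8,0,1],[0.08,0,1.95,0,1],[0.08,0,1.95,0,1],[0.08,0,1.95,0,1]]}}

```text
time: 5.9
tool_pos: [0.5813, -0.1631, 0.0715]
ee_rot: [3.142, -0.0, 0.001]
wrist_force: [-0.9, -0.5, -0.2]
width: 0.0241
finger_force: 30.0
```

Call:
{"op": "servo_tool", "data": {"moves": [[0,0,0.02,0,0.68],[0,0,0.02,0,0.6],[0,0,0.02,0,0.55],[0,0,0,0,0.5],[0,0,-0.6,0,0.4],[0,0,-1.6,0,0.4],[-0.3,-1,-2.4,0,0.4],[-1,-3,-3,0,0.4],[-1.6,-5,-4,0,0.4],[-2,-6,-4.4,0,0.4]]}}

```text
time: 6.73
tool_pos: [0.5357, -0.027, 0.1763]
ee_rot: [-3.142, -0.0, -0.001]
wrist_force: [1.4, 0.6, 0.4]
width: 0.0562
finger_force: 0.0
```

```bash
python3 - <<'E'
from h import *
o=robot.get_obs(); s=robot.snapshot('wrist'); print(o['tool_pos'],o['ee_rot'],o['width'])
cv2.imwrite('pics/w4.png',s['image']); print(proj(s,[.5804,-.1642,.082],o))
E
```

```text
[ 0.5357244  -0.02704607  0.17634842] [-3.14150250e+00 -4.72743426e-04 -1.36897027e-03] 0.05617866499267923
[434.46997693 160.05895066]
```

View pics/w4.png

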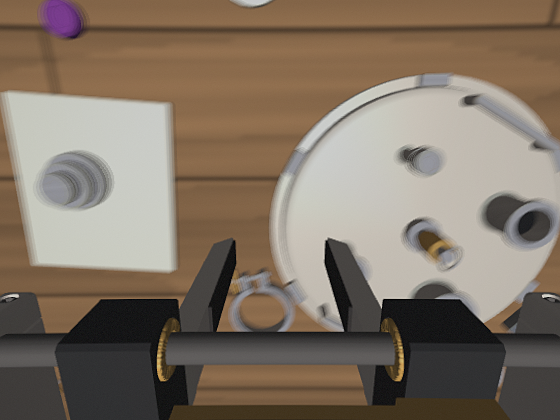

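cap25 sits on its port at about (428,160), and the stack of three remains on the board. Next is cap34.

Call:
{"op": "servo_tool", "data": {"moves": [[0.1,-1.2,0.3,0,0.4],[0.3,-2.7,0.6,0,0.4],[0.5,-4.2,1,0,0.4],[0.7,-5.7,1.4,0,0.4],[0.8,-7,2,0,0.4],[0.8,-7.9,2.4,0,0.4],[0.8,-8.2,2.4,0,0.4],[0.8,-8.2,2.4,0,0.4],[0.8,-8.2,2.4,0,0.4]]}}

```text
time: 7.53
tool_pos: [0.5568, 0.1762, 0.1163]
ee_rot: [3.141, -0.001, 0.0]
wrist_force: [0.2, 0.2, 0.7]
width: 0.0564
finger_force: 0.0
```

```bash
cat >> h.py <<'E'
def look(n,x,y,w=200,h=150,f=4):
    o=robot.get_obs(); s=robot.snapshot('wrist'); print(o['tool_pos'],o['width'],o['time'])
    np.save(f'w{n}.npy',s,allow_pickle=True); np.save(f'o{n}.npy',o,allow_pickle=True)
    cv2.imwrite(f'pics/w{n}.png',cv2.resize(s['image'][y:y+h,x:x+w],None,fx=f,fy=f,interpolation=cv2.INTER_CUBIC))
E
python3 -c "
from h import *
look(5,179,157)"
```

```text
[0.55677604 0.17622606 0.11625897] 0.056361291354356156 7.5333
```

View pics/w5.png

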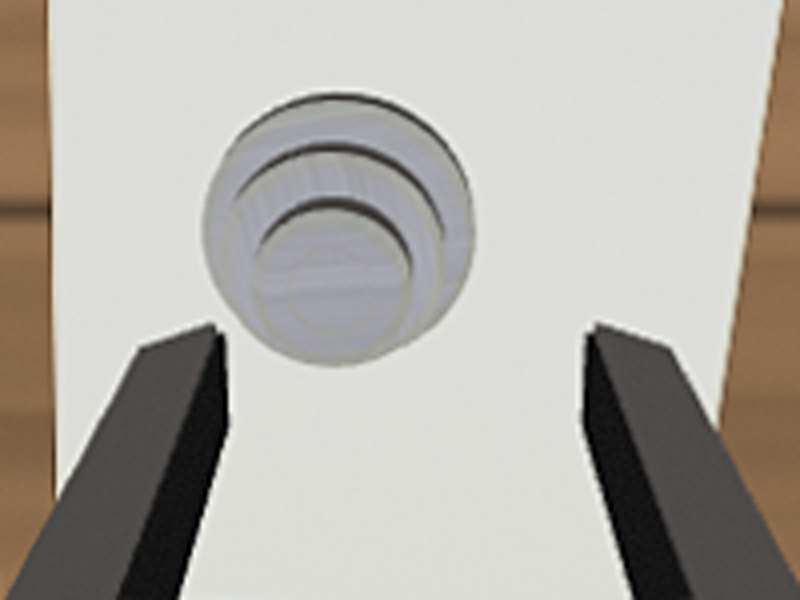

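cap34's top is centred at crop (332,288), so the TCP is about 15 mm off in y and must shift before descending.

```bash
python3 -c "
from h import *
rel(5,(332,287),.0555,(333,262),.0405,179,157)"
```

```text
cap [0.5498 0.1911 0.0555] port [0.55   0.1917 0.0405] d units x,y [ 0.006 -0.025]
```

Call:
{"op": "servo_tool", "data": {"moves": [[-0.28,-0.6,0.3,0,0.4],[-0.28,-0.6,1,0,0.4],[-0.28,-0.6,1.8,0,0.4],[-0.28,-0.6,2.5,0,0.4],[-0.28,-0.6,2.8,0,0.4],[-0.28,-0.6,2.8,0,0.4],[-0.28,-0.6,2.8,0,0.6],[-0.28,-0.6,2.8,0,1],[-0.28,-0.6,2.8,0,1],[-0.28,-0.6,2.8,0,1]]}}

```text
time: 8.42
tool_pos: [0.5502, 0.1919, 0.047]
ee_rot: [-3.141, -0.003, -0.0]
wrist_force: [0.8, -1.1, 3.5]
width: 0.0335
finger_force: 28.5
```

Call:
{"op": "servo_tool", "data": {"moves": [[0,0,0,0,1],[0,0,0,0,1]]}}

```text
time: 8.58
tool_pos: [0.5502, 0.192, 0.047]
ee_rot: [-3.142, -0.003, 0.0]
wrist_force: [0.1, -2.1, 4.6]
width: 0.0331
finger_force: 30.0
```

Call:
{"op": "servo_tool", "data": {"moves": [[0,0,-0.4,0,1],[0,0,-1.2,0,1],[-0.1,0.4,-2.2,0,1],[-0.4,1.4,-3,0,1],[-0.8,2.8,-3.5,0,1],[-1.2,4.3,-3.6,0,1],[-1.6,5.8,-3.6,0,1],[-2,7.3,-3.6,0,1],[-2.4,8.7,-3.6,0,1],[-2.8,9.9,-3.6,0,1]]}}

```text
time: 9.42
tool_pos: [0.4782, -0.0573, 0.1358]
ee_rot: [3.141, 0.0, -0.0]
wrist_force: [0.4, -0.4, -0.8]
width: 0.0328
finger_force: 30.0
```

Call:
{"op": "servo_tool", "data": {"moves": [[-0.3,1,0,0,1],[-0.5,1.7,0,0,1],[-0.5,1.9,0,0,1],[-0.5,1.9,0,0,1],[-0.5,1.9,0,0,1]]}}

```text
time: 9.83
tool_pos: [0.4669, -0.1023, 0.1355]
ee_rot: [-3.141, 0.0, 0.0]
wrist_force: [0.6, -1.0, -1.1]
width: 0.0331
finger_force: 30.0
```

```bash
python3 -c "
from h import *
look(6,179,157)"
```

```text
[ 0.46691744 -0.10230159  0.13552842] 0.033107959383527084 9.8333
```

View pics/w6.png

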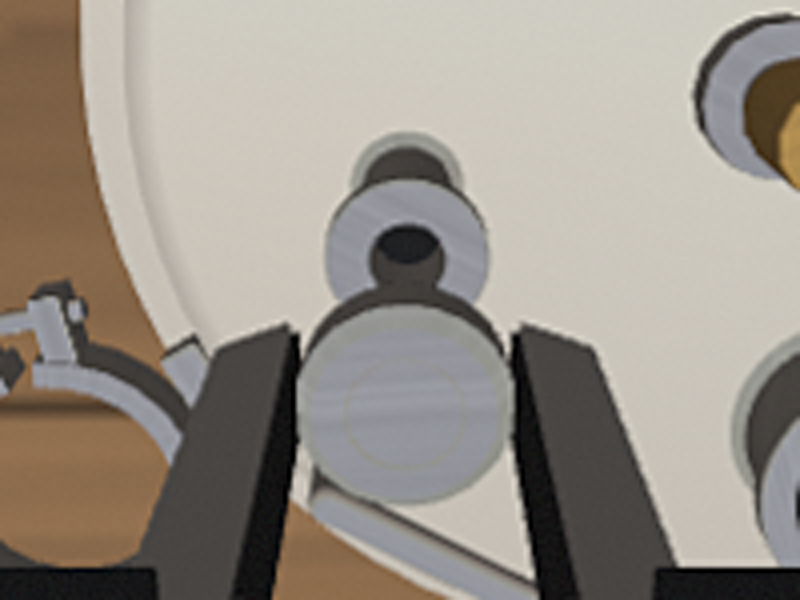

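The held cap is centred at crop (406,404) and the port flange at (408,258).

```bash
python3 -c "
from h import *
rel(6,(406.5,404.5),.144,(408,258),.079,179,157)"
```

```text
cap [ 0.4672 -0.1029  0.144 ] port [ 0.4678 -0.1032  0.079 ] d units x,y [0.024 0.012]
```

Call:
{"op": "servo_tool", "data": {"moves": [[0.02,0,0.4,0,1],[0.02,0,1,0,1],[0.02,0,1.5,0,1],[0.02,0,1.85,0,1],[0.02,0,2.0,0,1],[0.02,0,2.03,0,1],[0.02,0,2.03,0,1]]}}

```text
time: 10.47
tool_pos: [0.4674, -0.1026, 0.0845]
ee_rot: [3.142, 0.0, 0.001]
wrist_force: [-0.2, -0.4, -0.8]
width: 0.0332
finger_force: 30.0
```

Call:
{"op": "servo_tool", "data": {"moves": [[0,0,0.02,0,0.6],[0,0,0.02,0,0.5],[0,0,0.02,0,0.4],[0,0,0,0,0.4],[0,0,-0.6,0,0.3],[0,0,-1.6,0,0.2],[0.2,-0.6,-1.6,0,0.2],[0.7,-2,-1.6,0,0.2],[1.2,-3.5,-1.6,0,0.2],[1.7,-5,-1.6,0,0.2]]}}

```text
time: 11.3
tool_pos: [0.5104, 0.0229, 0.1255]
ee_rot: [3.141, -0.002, -0.002]
wrist_force: [0.9, 1.0, -0.6]
width: 0.0754
finger_force: 0.0
```

Call:
{"op": "servo_tool", "data": {"moves": [[0.3,-1,0,0,0.2],[0.6,-2.4,0.1,0,0.2],[0.9,-3.9,0.3,0,0.2],[1.3,-5.2,0.5,0,0.2],[1.58,-6.2,0.8,0,0.2],[1.58,-6.75,1.2,0,0.2],[1.58,-6.75,2,0,0.2],[1.58,-6.75,2.9,0,0.2],[1.58,-6.75,3.5,0,0.2],[1.58,-6.75,3.75,0,0.2]]}}

```text
time: 12.13
tool_pos: [0.5468, 0.1896, 0.0275]
ee_rot: [3.14, 0.006, -0.0]
wrist_force: [-0.5, -0.5, -0.7]
width: 0.0752
finger_force: 0.0
```

Call:
{"op": "servo_tool", "data": {"moves": [[0,0,0,0,0.2],[0,0,0,0,0.4],[0,0,0,0,1],[0,0,0,0,1],[0,0,0,0,1],[0,0,0,0,1],[0,0,0,0,1]]}}

```text
time: 12.72
tool_pos: [0.5502, 0.1911, 0.0325]
ee_rot: [-3.141, -0.003, -0.0]
wrist_force: [0.1, 1.0, 3.7]
width: 0.0499
finger_force: 30.0
```

Call:
{"op": "servo_tool", "data": {"moves": [[0,0,-0.4,0,1],[0,0,-1.2,0,1],[0,0.3,-2.3,0,1],[0,1.1,-3.4,0,1],[-0.1,2.3,-4.3,0,1],[-0.2,3.7,-4.8,0,1],[-0.4,5.2,-4.8,0,1],[-0.5,6.7,-4.8,0,1],[-0.6,8.2,-4.8,0,1],[-0.7,9.7,-4.8,0,1]]}}

```text
time: 13.55
tool_pos: [0.5308, -0.0534, 0.1512]
ee_rot: [3.141, 0.001, 0.0]
wrist_force: [1.4, 0.4, -0.9]
width: 0.0496
finger_force: 30.0
```

Call:
{"op": "servo_tool", "data": {"moves": [[-0.1,1.5,0,0,1],[-0.2,3,0,0,1],[-0.3,4.5,0,0,1],[-0.4,6,0,0,1],[-0.5,7.3,0,0,1],[-0.6,8.3,0,0,1],[-0.67,8.9,0,0,1],[-0.67,8.95,0,0,1],[-0.67,8.95,0,0,1],[-0.67,8.95,0,0,1]]}}

```text
time: 14.38
tool_pos: [0.5151, -0.274, 0.151]
ee_rot: [-3.14, 0.0, 0.001]
wrist_force: [0.1, 0.7, -1.6]
width: 0.0495
finger_force: 30.0
```

```bash
python3 -c "
from h import *
look(7,179,147)"
```

```text
[ 0.51513801 -0.27403288  0.15095617] 0.049503803530022865 14.3833
```

View pics/w7.png

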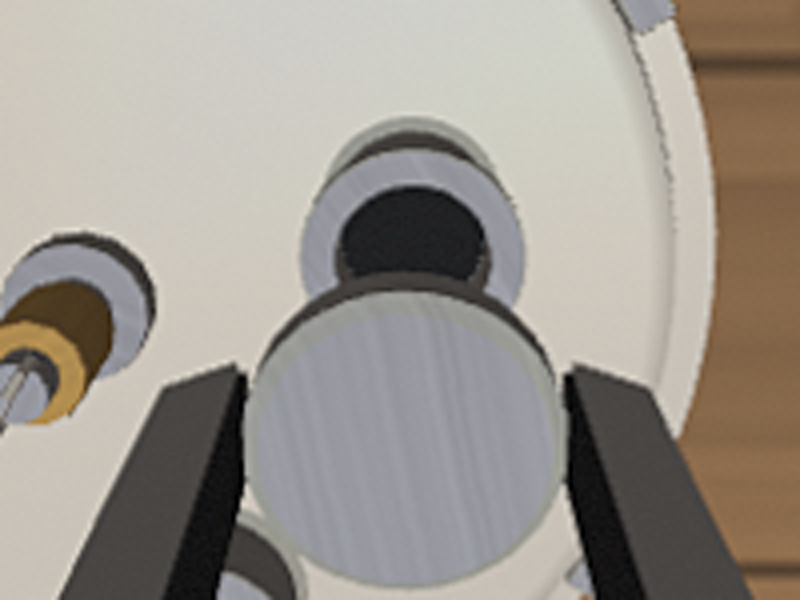

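The held cap is centred at crop (405,439) and the port at (412,255).

```bash
python3 -c "
from h import *
rel(7,(405,439),.159,(412,255),.071,179,147)"
```

```text
cap [ 0.5161 -0.2744  0.159 ] port [ 0.5177 -0.2758  0.071 ] d units x,y [0.065 0.056]
```

Call:
{"op": "servo_tool", "data": {"moves": [[0.06,0.05,0.4,0,1],[0.06,0.05,1.1,0,1],[0.06,0.05,1.8,0,1],[0.06,0.05,2.3,0,1],[0.06,0.05,2.7,0,1],[0.06,0.05,2.9,0,1],[0.06,0.05,2.95,0,1],[0.06,0.05,2.95,0,1]]}}

```text
time: 15.1
tool_pos: [0.5168, -0.2767, 0.0774]
ee_rot: [3.141, -0.0, 0.0]
wrist_force: [0.1, -0.4, -1.7]
width: 0.0498
finger_force: 30.0
```

Call:
{"op": "servo_tool", "data": {"moves": [[0,0,0.02,0,0.4],[0,0,0.02,0,0.3],[0,0,0.02,0,0.25],[0,0,0,0,0.2],[0,0,-0.6,0,0],[0,0,-1.6,0,0],[0.1,-0.6,-2.6,0,0],[0.2,-2,-3,0,0],[0.3,-3.5,-3,0,0],[0.4,-5,-3,0,0]]}}

```text
time: 15.93
tool_pos: [0.5274, -0.1514, 0.1545]
ee_rot: [3.14, -0.004, -0.002]
wrist_force: [0.1, 0.3, -0.5]
width: 0.0938
finger_force: 0.0
```

Call:
{"op": "servo_tool", "data": {"moves": [[0.1,-1.5,0,0,0],[0.2,-3,0,0,0],[0.3,-4.5,0,0,0],[0.4,-6,0,0,0],[0.5,-7.5,0,0,0],[0.6,-9,0,0,0],[0.7,-10.5,0,0,0],[0.8,-12,0.2,0,0],[0.9,-13.2,0.5,0,0],[0.9,-13.8,1,0,0]]}}

```text
time: 16.77
tool_pos: [0.55, 0.1973, 0.129]
ee_rot: [-3.139, -0.004, 0.003]
wrist_force: [0.1, -0.6, 0.6]
width: 0.0939
finger_force: 0.0
```

Call:
{"op": "servo_tool", "data": {"moves": [[0,0,0,0,0],[0,0,0,0,0],[0,0,0,0,0]]}}

```text
time: 17.02
tool_pos: [0.5493, 0.1923, 0.1279]
ee_rot: [3.141, -0.001, -0.001]
wrist_force: [0.3, -0.4, 0.9]
width: 0.0939
finger_force: 0.0
```

```bash
python3 -c "
from h import *
look(8,179,147)"
```

```text
[0.54933372 0.19234295 0.12790554] 0.0939108041017321 17.0167
```

View pics/w8.png

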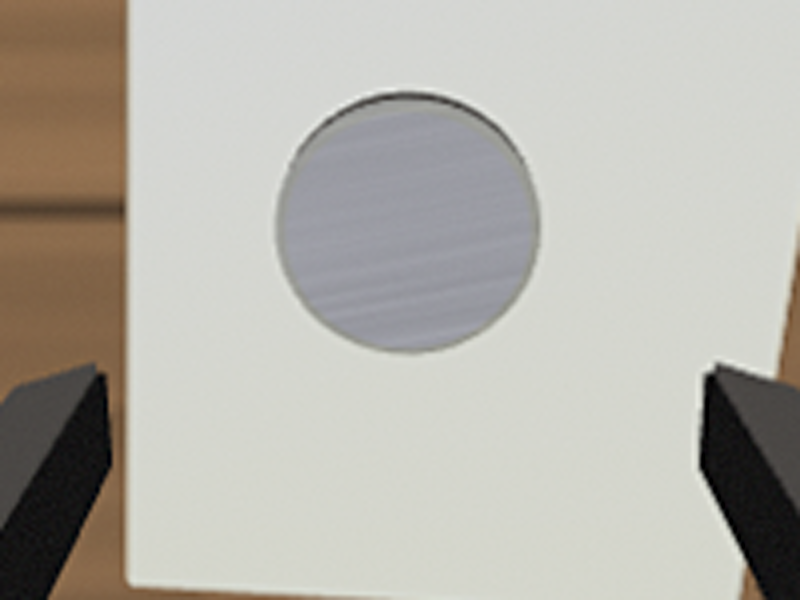

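cap64 is alone on the board, centred at crop (408,226).

```bash
python3 -c "
from h import *
rel(8,(408.5,226),.025,(408.5,226),.025,179,147)"
```

```text
cap [0.5521 0.1911 0.025 ] port [0.5521 0.1911 0.025 ] d units x,y [ 0. -0.]
```

Call:
{"op": "servo_tool", "data": {"moves": [[0.1,0.05,0.5,0,0],[0.1,0.05,1.4,0,0],[0.1,0.05,2.3,0,0],[0.1,0.05,3.1,0,0],[0.1,0.05,3.7,0,0],[0.1,0.05,4.1,0,0],[0.1,0.05,4.3,0,0],[0.1,0.05,4.4,0,0],[0.1,0.05,4.4,0,0],[0.1,0.05,4.4,0,0.2]]}}

```text
time: 17.9
tool_pos: [0.5524, 0.192, 0.0184]
ee_rot: [-3.141, -0.002, -0.0]
wrist_force: [0.2, 1.2, 0.0]
width: 0.0901
finger_force: 0.0
```

Call:
{"op": "servo_tool", "data": {"moves": [[0,0,0,0,0.4],[0,0,0,0,1],[0,0,0,0,1],[0,0,0,0,1],[0,0,0,0,1],[0,0,0,0,1]]}}

```text
time: 18.4
tool_pos: [0.5518, 0.1919, 0.0178]
ee_rot: [3.141, -0.001, 0.0]
wrist_force: [-0.5, -0.8, 2.1]
width: 0.0632
finger_force: 30.0
```

Call:
{"op": "servo_tool", "data": {"moves": [[0,0,-0.3,0,1],[0,0,-1,0,1],[0,0.2,-2,0,1],[-0.2,0.7,-3.1,0,1],[-0.6,1.6,-4.2,0,1],[-1,2.7,-5,0,1],[-1.4,3.9,-5.3,0,1],[-1.8,5.1,-5.3,0,1],[-2.2,6.3,-5.3,0,1],[-2.6,7.5,-5.3,0,1]]}}

```text
time: 19.23
tool_pos: [0.4852, 0.0035, 0.1494]
ee_rot: [-3.141, 0.001, 0.001]
wrist_force: [-0.4, -0.4, -3.9]
width: 0.0631
finger_force: 30.0
```

Call:
{"op": "servo_tool", "data": {"moves": [[-0.4,1.2,0,0,1],[-0.8,2.4,0,0,1],[-1.2,3.6,0,0,1],[-1.7,4.8,0,0,1],[-2.2,6,0,0,1],[-2.7,7.2,0,0,1],[-3.1,8.2,0,0,1],[-3.3,8.7,0,0,1],[-3.35,8.85,0,0,1],[-3.35,8.85,0,0,1]]}}

```text
time: 20.07
tool_pos: [0.4021, -0.2171, 0.1492]
ee_rot: [-3.14, 0.001, -0.002]
wrist_force: [-0.6, -0.1, -4.0]
width: 0.0635
finger_force: 30.0
```

Call:
{"op": "servo_tool", "data": {"moves": [[0,0,0,0,1],[0,0,0,0,1]]}}

```text
time: 20.23
tool_pos: [0.403, -0.2156, 0.1495]
ee_rot: [-3.141, 0.0, 0.002]
wrist_force: [-0.3, -0.3, -2.8]
width: 0.0631
finger_force: 30.0
```

```bash
python3 -c "
from h import *
look(9,179,147)"
```

```text
[ 0.40301775 -0.21561896  0.14952563] 0.06310784222600367 20.2333
```

View pics/w9.png

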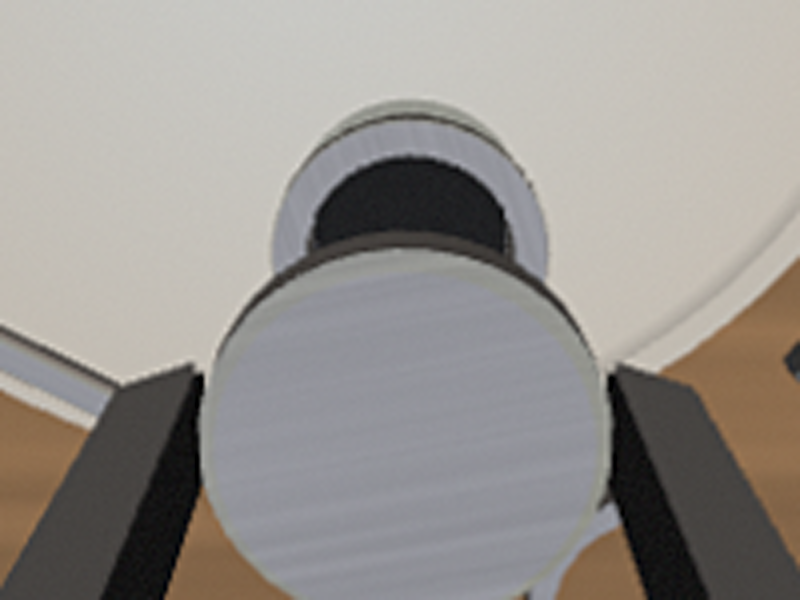

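The held cap is centred at crop (405,439) and the port at (410,247).

```bash
python3 -c "
from h import *
rel(9,(405.5,439.5),.157,(410.5,247),.061,179,147)"
```

```text
cap [ 0.4036 -0.2161  0.157 ] port [ 0.4048 -0.2171  0.061 ] d units x,y [0.048 0.042]
```

Call:
{"op": "servo_tool", "data": {"moves": [[0.05,0.04,0.4,0,1],[0.05,0.04,1.1,0,1],[0.05,0.04,1.8,0,1],[0.05,0.04,2.4,0,1],[0.05,0.04,2.8,0,1],[0.05,0.04,3.1,0,1],[0.05,0.04,3.2,0,1],[0.05,0.04,3.26,0,1],[0.05,0.04,3.26,0,1],[0.05,0.04,3.26,0,1]]}}

```text
time: 21.12
tool_pos: [0.4047, -0.2182, 0.0692]
ee_rot: [3.14, -0.002, 0.0]
wrist_force: [0.0, -0.0, -4.5]
width: 0.0632
finger_force: 30.0
```

Call:
{"op": "servo_tool", "data": {"moves": [[0,0,0.02,0,0.28],[0,0,0.02,0,0.2],[0,0,0.02,0,0.1],[0,0,0,0,0],[0,0,0,0,0],[0,0,-0.6,0,0],[0,0,-1.6,0,0],[0,0,-2.8,0,0],[0,0,-4,0,0],[-0.3,0,-5.2,0,0]]}}

```text
time: 21.95
tool_pos: [0.3969, -0.2177, 0.1997]
ee_rot: [3.142, -0.001, 0.001]
wrist_force: [0.0, -0.5, 0.4]
width: 0.0945
finger_force: 0.0
```

Call:
{"op": "servo_tool", "data": {"moves": [[0,0,-1.2,0,0],[0,0,-2.2,0,0],[0,0,-2.5,0,0],[0,0,-2.5,0,0],[0,0,-2.5,0,0],[0,0,-2.5,0,0]]}}

```text
time: 22.45
tool_pos: [0.3958, -0.2173, 0.2584]
ee_rot: [-3.139, 0.003, 0.0]
wrist_force: [0.3, 0.4, -0.3]
width: 0.0943
finger_force: 0.0
```

```bash
python3 -c "
from h import *
look(10,90,0,280,210,2.8)
s=np.load('w10.npy',allow_pickle=True).item(); o=np.load('o10.npy',allow_pickle=True).item()
for p in ([.5804,-.1642,.081],[.4678,-.1032,.093],[.5175,-.2758,.085],[.4045,-.217,.075]): print(((proj(s,p,o)-[90,0]+.4)*2.8).round())"
```

```text
[ 0.39581593 -0.21729648  0.2584206 ] 0.09426785515975086 22.45
[386.  25.]
[238. 351.]
[688. 214.]
[532. 503.]
```

View pics/w10.png

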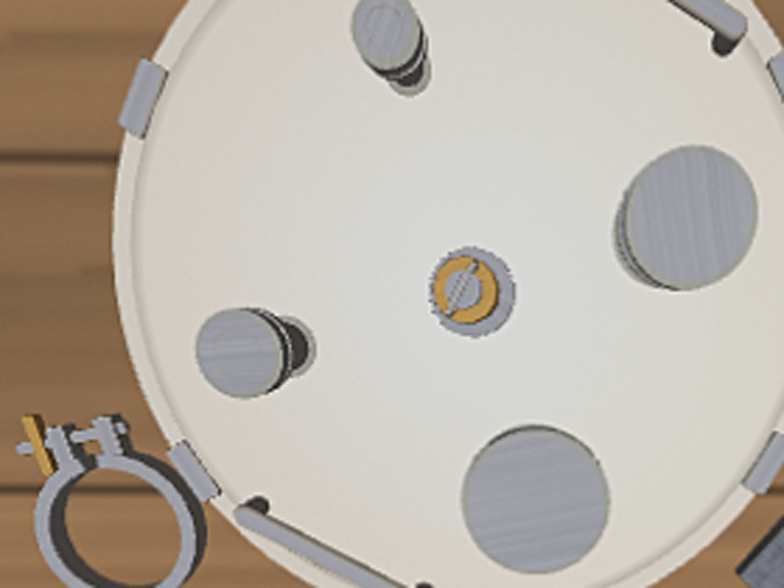

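All four caps lie flat on their ports, within about 2 mm of where they were predicted: (386,30), (241,352), (692,217) and (536,500).

```bash
python3 -c "
from h import *
print(robot.close_job())"
```

```text
the job is handed in; nothing more can be done
None
```

I set all four caps flat on their own ports, gasket side down and within about 2 mm of centre in the last wrist picture; the arm never went near the jar, and I handed the job in at about 22.5 s, with no verdict returned.

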